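# Set the T-stake in the bench holder

### The arm

A 6-joint arm with a two-finger parallel gripper is mounted at the origin on the work surface. World frame = base frame: x ahead of the robot, y to its left, z up, the work surface at z = 0. Lengths are in m, angles in rad, forces in N, time in s.
With the tool pointing down it reaches from about 0.375 to 0.975 m from the base axis. Payload 3.8 kg.
Tool frame: the origin (TCP) lies at the very end of the fingers, on their centre line; the grasp point (between the pads) lies 19 mm behind it; z points along the fingers, y is the line along which they close (so a half turn about z gives the same grasp; the last joint's range is limited). The gripper opens to 85 mm and grips with 20 to 120 N. Pads are 22 mm wide; open, the fingers measure 114 mm over their backs; the gripper's body (76 mm by 85 mm) begins 54 mm behind the grasp point. The pads swing forward as they close: fully open they stand 13 mm farther back than shut.
Start: joints at [-1.218, 0.264, 1.604, -0, 1.274, -0.037], TCP at [0.256, -0.624, 0.231] pointing down, gripper open.
Joint ranges: [-2.63, 2.63], [-0.94, 2.18], [0.31, 2.57], [-1.31, 4.45], [0, 2.66], [-2.55, 2.55]. Speed limits (rad/s): [2.57, 2.57, 3.14, 3.14, 3.14, 3.14].

### API

Orientations are given as a rotation vector (axis times angle).
In Python, from workcell import monitor, viewer, job gives the robot as it stands. The module is installed in compiled form; this text tells all that it offers.
- The arm moves only by the tool step_arm, never from a script. Its argument "series" is one flat list of numbers, 4 for each row, row after row: the shift along the tool's x, y, z in m, then the turn about the tool's z in rad. A call has 1 to 8 rows; each row is the pose to reach, as a shift and turn from the pose commanded when the call began, along the tool's axes at that moment; what a row does not reach only later rows make up. A row lasts 1/8 s, in which the tool goes at most 62.5 mm and 10.7 degrees, less where a joint would pass 70% of its speed; a pose out of reach is approached as far as the arm can. A call with a gripper value outside its range is refused whole. "gripper" is the opening, from 0 (shut) to 1 (fully open), set as the call begins (left out, the last holds). The fingers move at their own pace and stop on an object; "newtons" is the grip in N (left out, the last holds). Time passes only in rows, so rows that repeat a pose let the fingers close. It gives the time, the measured TCP pose, the force, the opening and the grip force at its end, in the units of the state.
- monitor.read_state(): the state, without advancing time (a new reading comes with each control period).
- viewer.read_camera(name): name is "scene" or "top" or "wrist"; returns a dict with "image" (384x512x3 uint8, red, green, blue), "intrinsics" (3x3 intrinsics, pixels), "T" (4x4, takes a point from camera to world coordinates); the wrist camera has in their place "hand_eye" (4x4, takes a point from camera to tool coordinates, whose origin is the TCP and whose axes are the flange's). Camera axes: x right, y up, looking along -z (the intrinsics and any distortion apply to the point x, -y, -z); pixel columns grow to the right and rows downward; lengths in m; the calibration is good to about 2 mm. The wrist camera is an equidistant fisheye: a pixel r from the principal point sees the ray r / f radians off the axis. A picture is of the moment at which its call begins: read the wrist's pose just before it. There is no depth.
- job.finish_job(): hands the job in; it is judged then, once.
Trained networks look in a picture, given as the dict that the camera call returned (one of the last four; its "shot" number tells which), for a name from the list of things; names that differ only in an ending like _2 or _b are one class to them, and where a whole thing is asked for, a point or a joint stands for the part that bears it (a point fixed in the world has none). Each returns a list of dicts, best first, with "score" (0 to 1); they miss things now and then, are a little off and sometimes report something else, mostly with a low value. They report only what shows in the picture. A call takes as long as a camera call. They do not tell look-alikes from the thing itself.
- viewer.boxes_of(picture, label): "extent" ([centre column, centre row, width, height] in pixels, round what is visible of it).
- viewer.spot_point(picture, label): "point" ([column, row] in pixels: a listed point, or the origin of a listed thing).
The state is a dict: "time": time; "q": joint angles; "joint_vel": joint speeds; "joint_torque": joint torques, N m; "tool_pos": TCP position; "tcp_rot": TCP orientation; "wrist_force": force on the tool from outside, world axes, zero at the start; "torque": the same for the moment, N m; "width": opening from 0.0 (shut) to 1.0 (fully open); "grip_force": force on a finger pad.
Only numpy, scipy, OpenCV 4.12 (cv2) and the standard library are available. Lean on these libraries where they do the work, as an engineer would, in place of code of your own. Each camera call takes 0.05 s, during which the arm holds its last target. There are 200 camera calls.

### The job

Take the T-shaped stake, the one with the long bar head, out of the wooden storage rack and lower it into the pocket of the steel stake holder, keeping hold of it until its tang has entered. Shuffle it if need be so that it drops fully home, its flange flat on the holder, then let go. Leave the other stakes in the rack.

Things in the scene. Friction and masses are not known exactly. Their poses are not given: they have to be found in the camera images.
- t_stake: Steel T-stake, 0.5-0.8 kg, upright in one of the wooden rack's 3 pockets. Upwards: tang 32x14 mm (x,y), 38 long; flange 72x48x6, resting on the rack's top; neck; bar head 90 long (x), 22 wide (y), 30 to 54 mm above the origin, gripped across its width. Origin: centre of the flange's underside, where the tang begins. z up, x along bar and tang's long side. Rack top is 55 mm above the table.
- pocket (a point): Centre of the mouth of the pocket in the fixed steel holder, a 120x100 mm block (x,y), level with its flat top 55 mm above the table. Straight slot 50 mm long (x), 29 wide (y), 45 deep: the tang is loose by 9 and 7.5 mm each way and enters only with its long side along the slot, either way round. z up, x along the slot. Fully home, the stake's origin lies at this height.
- dome_stake: Bystander: stake with a round mushroom head 44 mm across, its top 53 mm above its origin. Same tang, flange and origin as the T-stake, upright in another pocket of the rack. The pockets lie 100 mm apart in a row across the bar (y).
- square_stake: Bystander: stake with a flat square head 38 x 38 mm, its top 53 mm above its origin. Same tang, flange and origin as the T-stake, upright in the remaining pocket of the rack.
Things that resemble listed ones, but are neither listed nor needed, are in the scene too. Leave any yellow look-alike of the part that bears pocket alone. What is shaped like the t_stake but green is not meant.

How it is judged:
By the outcome, as a careful person would: the job done as asked, in the order asked, and still so for the second after the job is handed in, with the robot touching nothing.
It also fails if it takes over 40 s, if anything falls off the work surface, if the arm or the gripper's body presses on something with over 40 N, if the wrist force passes 120 N, or if a joint passes its speed limit or range.

## Working session

There is one attempt and no reset: what is moved stays moved. The work goes in short steps, Python scripts to look and compute and a tool call to move; the robot and the scene stay as the last step left them, time stands still between calls to the robot, and variables do not carry over. Pictures are saved under pics/ and viewed, at most 10 in all, crops included, and the job is handed in when it is done.

Besides the shell and the picture viewer there is one more tool, called as name(argument=value, ...), one argument or row to a line, values as JSON. step_arm: Moves the arm, as the interface text tells. Its arguments: {"type":"object","properties":{"series":{"type":"array"},"gripper":{"type":"number"},"newtons":{"type":"number"}},"required":["series"]}

```bash
mkdir -p pics; cat > h.py <<'E'
import numpy as np, cv2
from workcell import monitor, viewer, job
from scipy.spatial.transform import Rotation as R
def ray(p,uv):
    K=p["intrinsics"];T=p["T"]
    d=np.array([(uv[0]-K[0,2])/K[0,0],-(uv[1]-K[1,2])/K[1,1],-1.])
    return T[:3,3],T[:3,:3]@d
def onz(p,uv,z):
    o,d=ray(p,uv);return o+d*(z-o[2])/d[2]
E
python3 - <<'E'
from h import *
ims=[]
s=monitor.read_state();print(s)
for n in("top","scene"):
    p=viewer.read_camera(n);ims.append(p["image"]);print(n,p["T"][:3,3].round(3),p["intrinsics"].round(1).tolist(), [k for k in p])
    for l in("t_stake","pocket","dome_stake","square_stake"):
        for d in viewer.boxes_of(p,l)[:4]: print(l,'box',np.round(d["extent"],1),round(d["score"],2))
        for d in viewer.spot_point(p,l)[:4]: print(l,'pt',np.round(d["point"],1),round(d["score"],2),onz(p,d["point"],.055).round(4))
    cv2.imwrite(f"pics/{n}.png",cv2.resize(ims[-1][:,:,::-1],(800,600)))
E
```

```text
{'time': 0.0, 'q': array([-1.21790738e+00,  2.64777933e-01,  1.60537884e+00,  8.39992559e-06,
        1.27366141e+00, -3.68877451e-02]), 'joint_vel': array([ 0.00181367,  0.00136466, -0.00027614, -0.00061792, -0.00019682,
        0.00226851]), 'joint_torque': array([ 1.52395474e-03, -5.15103328e+01, -3.67310214e+01, -1.03475790e-05,
        1.26638927e-02, -4.22573908e-05]), 'tool_pos': array([ 0.25624712, -0.6236909 ,  0.22994269]), 'tcp_rot': array([-3.07996336e+00, -6.07961717e-01,  5.37221595e-04]), 'wrist_force': array([-0.32436099,  0.14717728, -0.56220115]), 'torque': array([-0.02677498, -0.0098608 , -0.00630831]), 'grip_force': 0.0, 'width': 0.9991195188715929}
top [0.514 0.041 1.034] [[417.3, 0.0, 249.0], [0.0, 417.3, 190.6], [0.0, 0.0, 1.0]] ['image', 'intrinsics', 'T', 'shot']
t_stake box [386.8 153.2  37.3  35.9] 0.83
t_stake box [362.6 232.6  29.4  39.2] 0.64
t_stake pt [357.7 231.4] 0.97 [ 0.5192 -0.2074  0.055 ]
t_stake pt [382.8 160.8] 0.7 [ 0.686  -0.2708  0.055 ]
pocket box [175.9 209.   71.2  80. ] 0.67
pocket box [ 84.8 191.4  79.4  85.7] 0.61
pocket pt [ 76.3 187
[... 433 characters left out ...]
.0, 1.0]] ['image', 'intrinsics', 'T', 'shot']
t_stake box [168.8 158.8  27.5  31.8] 0.98
t_stake box [122.7 202.2  17.4  38.2] 0.73
t_stake pt [125.7 205.6] 0.77 [ 0.7071 -0.2568  0.055 ]
t_stake pt [174.1 167. ] 0.66 [ 0.5246 -0.2026  0.055 ]
pocket box [319.5 213.9  63.2  54.8] 0.76
pocket box [412.6 242.3  87.5  70.8] 0.67
pocket pt [417.5 229.5] 0.83 [0.619  0.4602 0.055 ]
pocket pt [197.2 172.5] 0.7 [ 0.5335 -0.1272  0.055 ]
pocket pt [320.3 199.8] 0.58 [0.5679 0.2266 0.055 ]
dome_stake box [140.4 152.6  21.9  23.9] 0.68
dome_stake pt [197.3 171.1] 0.42 [ 0.5273 -0.1293  0.055 ]
square_stake box [196.6 168.3  26.9  28.7] 0.55
square_stake pt [197.1 172. ] 0.71 [ 0.5314 -0.1283  0.055 ]
```

View pics/top.png

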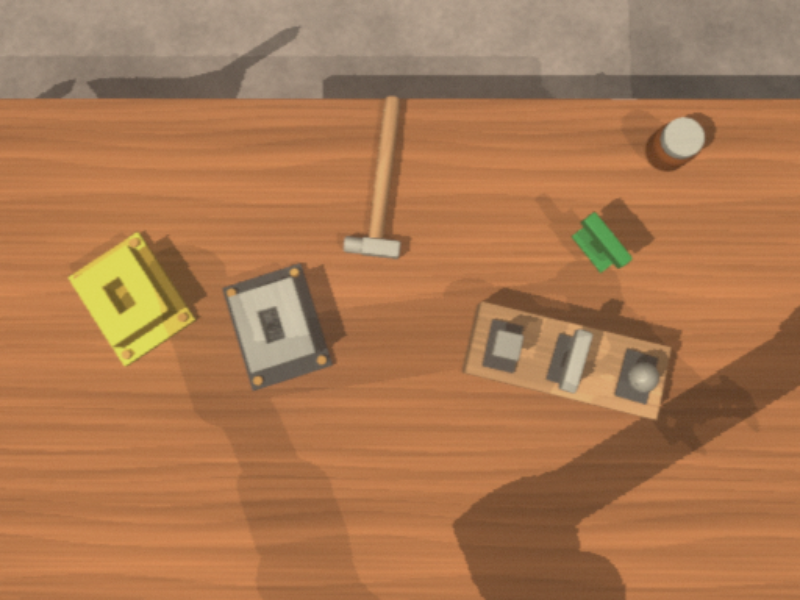

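View pics/scene.png

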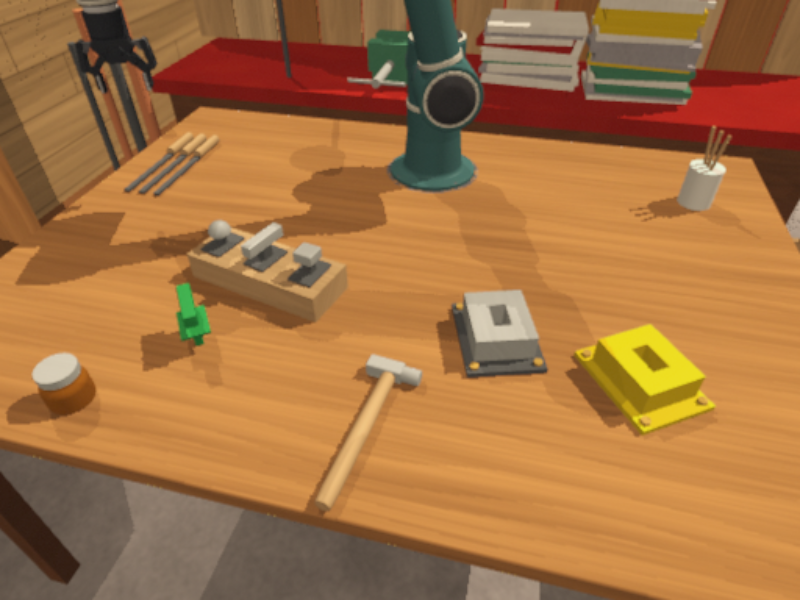

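The top view shows the T-stake as the middle one in the rack (bar near 800-px coords (577,361)). The grey steel holder's slot is at about (271,324). Next I'll measure both from enlarged crops.

```bash
python3 - <<'E'
from h import *
p=viewer.read_camera("top");im=p["image"][:,:,::-1]
a=cv2.resize(im[165:250,135:220],(400,400),interpolation=cv2.INTER_CUBIC)
b=cv2.resize(im[190:275,320:405],(400,400),interpolation=cv2.INTER_CUBIC)
cv2.imwrite("pics/crop.png",np.hstack([a,b]))
g=im.astype(int)
def rect(m,name,z):
    cs,_=cv2.findContours(m.astype(np.uint8),cv2.RETR_EXTERNAL,cv2.CHAIN_APPROX_NONE)
    for c in sorted(cs,key=cv2.contourArea)[::-1][:3]:
        r=cv2.minAreaRect(c);q=np.array([onz(p,u,z)[:2] for u in cv2.boxPoints(r)])
        print(name,np.round(r[0],1),np.round(r[1],1),"centre",q.mean(0).round(4),"sides",[(np.linalg.norm(q[i+1]-q[i]).round(4),np.degrees(np.arctan2(*(q[i+1]-q[i])[::-1])).round(1)) for i in(0,1)])
sat=g.max(2)-g.min(2)
def win(m,x0,x1,y0,y1):
    w=np.zeros_like(m);w[y0:y1,x0:x1]=m[y0:y1,x0:x1];return w
rect(win((sat<40)&(g.max(2)>135),353,384,205,256),"bar",.109)
rect(win((sat<40)&(g.max(2)>130),140,215,165,250),"holdertop",.055)
rect(win((g.max(2)<125),160,186,190,225),"slot",.055)
print(monitor.read_state()["tcp_rot"])
E
```

```text
bar [368.9 230.6] [10.4 39.9] centre [ 0.5209 -0.2183] sides [(np.float64(0.0884), np.float64(-18.1)), (np.float64(0.0229), np.float64(-106.8))]
holdertop [173.3 207.6] [51.5 43.5] centre [0.5743 0.2242] sides [(np.float64(0.1025), np.float64(-72.6)), (np.float64(0.1221), np.float64(-162.1))]
slot [173.2 207.6] [20.2 11.4] centre [0.5739 0.2243] sides [(np.float64(0.0267), np.float64(-71.3)), (np.float64(0.0479), np.float64(-160.6))]
[-3.08209817e+00 -6.08399991e-01 -1.87670912e-05]
```

View pics/crop.png

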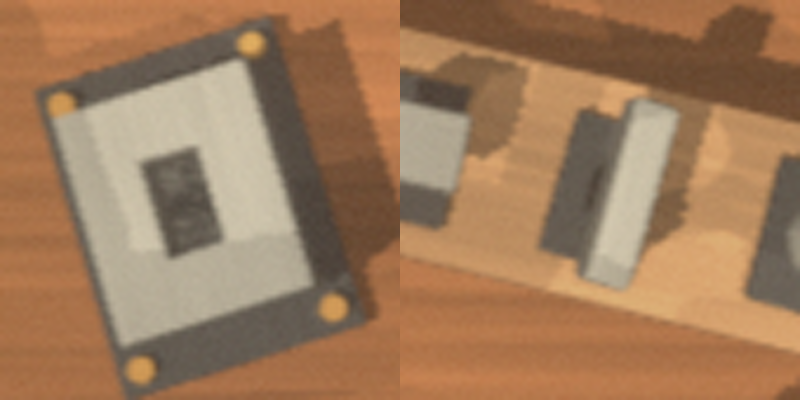

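The left crop shows the holder's slot centred near (181,200), with the long edge tilted about 16° in the image. The right crop shows the bar's top face, with corners (627,97), (678,112), (632,290) and (580,275). I'll turn those into moves.

```bash
cat >> h.py <<'E'
def toolyaw(s):
    M=R.from_rotvec(s["tcp_rot"]).as_matrix();return M,np.degrees(np.arctan2(M[1,0],M[0,0]))
def go(target,yaw):
    s=monitor.read_state();M,y=toolyaw(s)
    print("shift",(M.T@(np.array(target)-s["tool_pos"])).round(4),"turn",round(np.radians(y-yaw),4),"yaw now",y.round(2),"pos",s["tool_pos"].round(4),"t",s["time"])
E
python3 - <<'E'
from h import *
p=viewer.read_camera("top")
def f(n,pts,o,z):
    w=np.array([onz(p,[o[0]+(u+.5)*85/400-.5,o[1]+(v+.5)*85/400-.5],z)[:2] for u,v in pts])
    print(n,w.mean(0).round(4),[(np.linalg.norm(w[i]-w[(i+1)%4]).round(4),np.degrees(np.arctan2(*(w[i]-w[(i+1)%4])[::-1])).round(1)) for i in range(4)])
f("bar",[(627,97),(678,112),(632,272),(580,262)],(320-85,190),.109)
f("top",[(53,115),(246,58),(313,285),(122,347)],(135,165),.055)
f("slot",[(142,162),(198,147),(223,238),(170,258)],(135,165),.055)
im=p["image"][:,:,::-1]
go([.5215,-.2185,.26],-16)
E
```

```text
bar [ 0.5242 -0.2172] [(np.float64(0.0248), np.float64(73.6)), (np.float64(0.0783), np.float64(-17.6)), (np.float64(0.0245), np.float64(-100.7)), (np.float64(0.0807), np.float64(162.7))]
top [0.5748 0.2234] [(np.float64(0.1007), np.float64(106.7)), (np.float64(0.1191), np.float64(17.3)), (np.float64(0.0992), np.float64(-71.9)), (np.float64(0.1215), np.float64(-162.0))]
slot [0.5745 0.2235] [(np.float64(0.0289), np.float64(105.2)), (np.float64(0.0474), np.float64(16.4)), (np.float64(0.0281), np.float64(-69.1)), (np.float64(0.0502), np.float64(-162.6))]
shift [ 0.3994 -0.2747 -0.0287] turn 0.6691 yaw now 22.33 pos [ 0.2565 -0.6244  0.2313] t 1.0
```

step_arm(
  series=[0.03,-0.021,-0.01,0.08,0.08,-0.055,-0.02,0.18,0.13,-0.089,-0.03,0.28,0.18,-0.124,-0.03,0.38,0.23,-0.158,-0.03,0.48,0.28,-0.192,-0.03,0.58,0.33,-0.227,-0.03,0.66,0.38,-0.261,-0.03,0.684],
  gripper=1,
)

```text
time: 2.0
tool_pos: [0.5097, -0.2368, 0.2617]
tcp_rot: [3.107, -0.462, 0.002]
wrist_force: [0.8, -0.5, 0.2]
width: 1.001
grip_force: 0.0
```

step_arm(
  series=[0.02,0,0,0,0.02,0,0,0,0.02,0,0,0],
)

```text
time: 2.38
tool_pos: [0.5273, -0.2445, 0.2611]
tcp_rot: [-3.107, 0.461, 0.001]
wrist_force: [0.5, 0.2, -0.4]
width: 1.001
grip_force: 0.0
```

```bash
python3 - <<'E'
from h import *
go([.5215,-.2185,.1],-17)
s=monitor.read_state();p=viewer.read_camera("wrist");print({k:np.round(v,4).tolist() for k,v in p.items() if k not in("image",)})
cv2.imwrite("pics/w1.png",cv2.resize(p["image"][:,:,::-1],(800,600)))
E
```

```text
shift [-0.013  -0.0232  0.1611] turn 0.002 yaw now -16.88 pos [ 0.5273 -0.2445  0.2611] t 2.375
{'intrinsics': [[297.3186, 0.0, 259.9772], [0.0, 297.3186, 188.1449], [0.0, 0.0, 1.0]], 'hand_eye': [[-0.0, 0.9489, 0.3157, 0.083], [1.0, 0.0001, -0.0003, -0.0017], [-0.0004, 0.3157, -0.9489, -0.1442], [0.0, 0.0, 0.0, 1.0]], 'shot': 5}
```

View pics/w1.png

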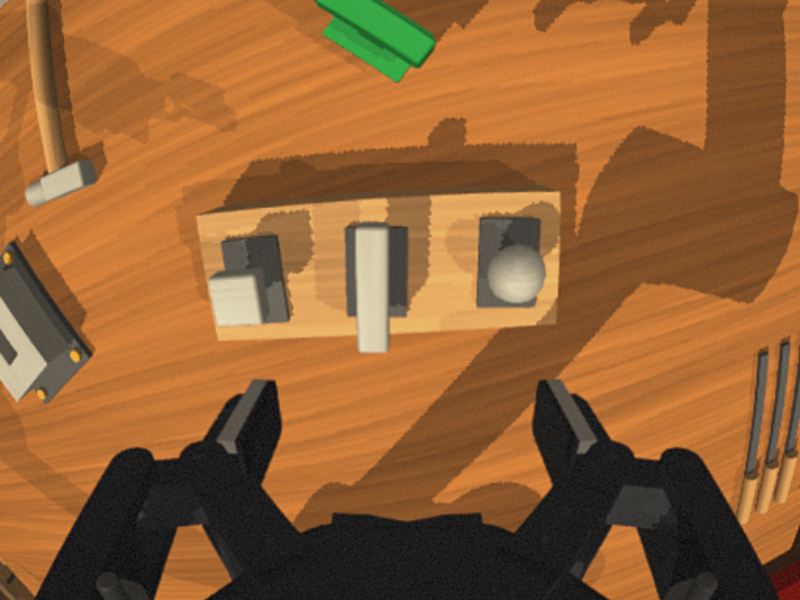

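The wrist view shows the bar's top face with corners at (356,227), (388,225), (388,349) and (358,351). It lies nearly parallel to the tool x axis. The dome and square stakes sit well to either side.

```bash
cat >> h.py <<'E'
def wpt(s,p,uv,z):
    K=p["intrinsics"];a=np.array([uv[0]-K[0,2],uv[1]-K[1,2]]);r=np.hypot(*a);th=r/K[0,0]
    d=np.array([a[0]/r*np.sin(th),-a[1]/r*np.sin(th),-np.cos(th)])
    M,_=toolyaw(s);H=p["hand_eye"];o=M@H[:3,3]+s["tool_pos"];d=M@H[:3,:3]@d
    return o+d*(z-o[2])/d[2]
E
python3 - <<'E'
from h import *
s=monitor.read_state();p=viewer.read_camera("wrist")
g=p["image"].astype(int);m=((g.max(2)-g.min(2)<45)&(g.min(2)>120)).astype(np.uint8)
w=np.zeros_like(m);w[135:232,222:255]=m[135:232,222:255]
c=max(cv2.findContours(w,0,1)[0],key=cv2.contourArea);r=cv2.minAreaRect(c);print(r)
for nm,P in(("hand",np.array([(356,227),(388,225),(388,349),(358,351)])*.64-.2),("seg",cv2.boxPoints(r))):
    q=np.array([wpt(s,p,u,.109)[:2] for u in P]);print(nm,q.mean(0).round(4),[(np.linalg.norm(q[i]-q[i-1]).round(4),np.degrees(np.arctan2(*(q[i]-q[i-1])[::-1])).round(1)) for i in range(4)])
E
```

```text
((237.0, 185.0), (78.0, 20.0), 90.0)
hand [ 0.5217 -0.2174] [(np.float64(0.0882), np.float64(-17.9)), (np.float64(0.0208), np.float64(-103.7)), (np.float64(0.0877), np.float64(162.4)), (np.float64(0.0213), np.float64(77.6))]
seg [ 0.5212 -0.2159] [(np.float64(0.0868), np.float64(-18.9)), (np.float64(0.0203), np.float64(-107.3)), (np.float64(0.0865), np.float64(162.3)), (np.float64(0.0221), np.float64(73.5))]
```

step_arm(
  series=[-0.014,-0.0245,0.03,0.014,-0.014,-0.0245,0.07,0.014,-0.014,-0.0245,0.11,0.014,-0.014,-0.0245,0.14,0.014,-0.014,-0.0245,0.165,0.014,-0.014,-0.0245,0.178,0.014,-0.014,-0.0245,0.183,0.014,-0.014,-0.0245,0.183,0.014],
)

```text
time: 3.48
tool_pos: [0.5219, -0.2172, 0.0789]
tcp_rot: [3.104, -0.483, 0.001]
wrist_force: [-0.0, 0.0, -0.1]
width: 1.002
grip_force: 0.0
```

step_arm(
  series=[0,0,0,0,0,0,0,0,0,0,0,0,0,0,0,0,0,0,0,0,0,0,0,0],
  gripper=0,
  newtons=80,
)

```text
time: 4.22
tool_pos: [0.5221, -0.2172, 0.0789]
tcp_rot: [3.104, -0.482, 0.002]
wrist_force: [-0.5, -1.7, 4.2]
width: 0.246
grip_force: 79.8
```

step_arm(
  series=[0,0,-0.01,0,0,0,-0.025,0,0,0,-0.045,0,0,0,-0.07,0,0,0,-0.1,0,0,0,-0.12,0,0,0,-0.13,0,0,0,-0.13,0],
)

```text
time: 5.22
tool_pos: [0.5218, -0.2169, 0.2086]
tcp_rot: [3.104, -0.482, 0.001]
wrist_force: [-0.0, 0.5, -6.6]
width: 0.243
grip_force: 79.1
```

```bash
python3 - <<'E'
from h import *
go([.5743,.2240,.21],17.6);s=monitor.read_state();print(s["wrist_force"],s["torque"],s["grip_force"],s["width"])
E
```

```text
shift [-0.0837 -0.436  -0.0014] turn -0.6154 yaw now -17.66 pos [ 0.5218 -0.2169  0.2086] t 5.225
[-0.01096836  0.50331014 -6.63238152] [-0.03296023 -0.03326747 -0.00931867] 79.06200885772705 0.24276518859548965
```

step_arm(
  series=[-0.004,-0.02,0,-0.02,-0.012,-0.06,0,-0.08,-0.023,-0.12,0,-0.17,-0.034,-0.18,0,-0.26,-0.046,-0.24,0,-0.35,-0.058,-0.3,0,-0.44,-0.069,-0.36,0,-0.53,-0.077,-0.4,0,-0.58],
)

```text
time: 6.22
tool_pos: [0.5681, 0.1913, 0.2066]
tcp_rot: [-3.111, -0.433, 0.004]
wrist_force: [0.5, -0.4, -7.0]
width: 0.242
grip_force: 79.9
```

```bash
python3 - <<'E'
from h import *
go([.5743,.2240,.21],17.6)
E
```

```text
shift [ 0.0149 -0.0298 -0.0035] turn -0.0307 yaw now 15.84 pos [0.5681 0.1913 0.2066] t 6.225
```

step_arm(
  series=[0.01,-0.02,0,-0.02,0.015,-0.03,0,-0.033,0.015,-0.03,0,-0.033,0.015,-0.03,0,-0.033],
)

```text
time: 6.72
tool_pos: [0.5759, 0.2192, 0.208]
tcp_rot: [3.105, 0.475, -0.001]
wrist_force: [0.1, 0.3, -6.7]
width: 0.246
grip_force: 79.9
```

```bash
python3 - <<'E'
from h import *
go([.5743,.2240,.21],17.6)
s=monitor.read_state();p=viewer.read_camera("wrist");t=viewer.read_camera("scene")
cv2.imwrite("pics/w2.png",np.hstack([cv2.resize(p["image"][:,:,::-1],(400,300)),cv2.resize(t["image"][130:280,230:430,::-1],(400,300))]))
for d in viewer.spot_point(p,"pocket"): print(d["point"],d["score"],wpt(s,p,d["point"],.055))
cv2.imwrite("pics/w3.png",cv2.resize(p["image"][:,:,::-1],(800,600)))
E
```

```text
shift [-0.0001 -0.0051 -0.002 ] turn -0.0038 yaw now 17.38 pos [0.5759 0.2192 0.208 ] t 6.725
[250.7, 175.2] 0.8 [0.57170833 0.2281443  0.055     ]
[67.1, 80.2] 0.65 [0.61887074 0.46155849 0.055     ]
```

View pics/w3.png

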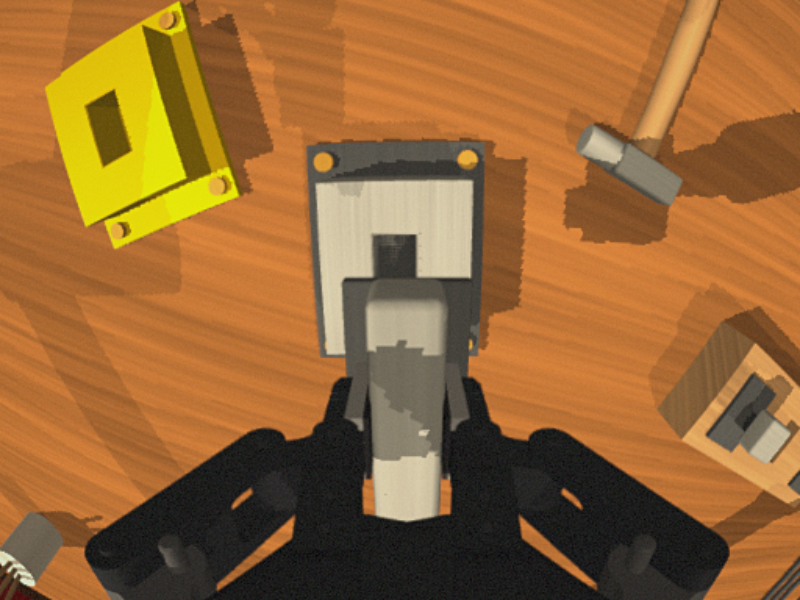

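The wrist view shows the stake held straight. The slot's far edge runs from (373,235) to (417,234), and the holder's far corners are at (316,182) and (472,181).

```bash
python3 - <<'E'
from h import *
s=monitor.read_state();p=viewer.read_camera("wrist");M,y=toolyaw(s)
P=[np.array(u)*.64-.2 for u in[(373,235),(417,234),(316,182),(472,181)]]
a,b,c,d=[wpt(s,p,u,.055) for u in P]
for u,v,k in((a,b,.025),(c,d,.06)):
    w=v-u;l=np.linalg.norm(w);n=np.array([-w[1],w[0],0])/l;print(l,np.degrees(np.arctan2(n[1],n[0])),((u+v)/2-k*n).round(4))
P2=[np.array(u)*.64-.2 for u in[(343,281),(470,279)]]
a,b=[wpt(s,p,u,s["tool_pos"][2]-.0175) for u in P2]
print("flange far edge mid in tool:",(M.T@((a+b)/2-s["tool_pos"])).round(4),np.linalg.norm(a-b))
go([.5743,.2245,.21],17.6)
E
```

```text
0.028676371485010954 18.5618397341197 [0.5745 0.2264 0.055 ]
0.10019151878674322 17.481905725772716 [0.5744 0.2275 0.055 ]
flange far edge mid in tool: [ 0.0353 -0.0004  0.0175] 0.04641487916116714
shift [-0.0003 -0.0053 -0.0016] turn -0.0039 yaw now 17.37 pos [0.5761 0.2196 0.2084] t 6.925
```

step_arm(
  series=[0,-0.006,0.01,-0.004,0,-0.006,0.03,-0.004,0,-0.006,0.055,-0.004,0,-0.006,0.07,-0.004,0,-0.006,0.082,-0.004,0,-0.006,0.088,-0.004,0,-0.006,0.094,-0.004,0,-0.006,0.1,-0.004],
)

```text
time: 7.92
tool_pos: [0.5749, 0.2266, 0.1088]
tcp_rot: [-3.104, -0.483, -0.002]
wrist_force: [-0.2, -1.0, -7.9]
width: 0.245
grip_force: 79.8
```

step_arm(
  series=[0,0,0.006,0,0,0,0.012,0,0,0,0.018,0,0,0,0.022,0,0,0,0.025,0,0,0,0.027,0,0,0,0.028,0,0,0,0.028,0],
)

```text
time: 8.93
tool_pos: [0.5743, 0.2263, 0.0804]
tcp_rot: [3.104, 0.483, 0.0]
wrist_force: [0.3, 0.0, -5.9]
width: 0.244
grip_force: 79.8
```

step_arm(
  series=[0,0,0.0005,0,0,0,0.001,0,0,0,0.0015,0,0,0,0.002,0,0,0,0.002,0],
)

```text
time: 9.55
tool_pos: [0.5743, 0.2264, 0.079]
tcp_rot: [-3.104, -0.483, -0.0]
wrist_force: [-2.9, -1.1, -0.8]
width: 0.244
grip_force: 80.7
```

step_arm(
  series=[0,0,0,0,0,0,0,0,0,0,0,0,0,0,0,0,0,0,0,0,0,0,0,0,0,0,0,0],
  gripper=1,
)

```text
time: 10.42
tool_pos: [0.5742, 0.2263, 0.0782]
tcp_rot: [3.104, 0.483, -0.0]
wrist_force: [0.1, 0.2, 0.7]
width: 1.001
grip_force: 0.0
```

step_arm(
  series=[0,0,-0.01,0,0,0,-0.03,0,0,0,-0.06,0,0,0,-0.1,0,0,0,-0.13,0,-0.03,0,-0.15,0,-0.06,0,-0.15,0,-0.07,0,-0.15,0],
)

```text
time: 11.42
tool_pos: [0.507, 0.2049, 0.2304]
tcp_rot: [-3.104, -0.483, -0.004]
wrist_force: [0.7, -0.1, -0.3]
width: 1.002
grip_force: 0.0
```

```bash
python3 - <<'E'
from h import *
s=monitor.read_state();p=viewer.read_camera("wrist");t=viewer.read_camera("scene")
print(s["width"],s["wrist_force"],s["time"])
cv2.imwrite("pics/fin.png",np.hstack([cv2.resize(p["image"][:,:,::-1],(400,300)),cv2.resize(t["image"][130:280,230:430,::-1],(400,300),interpolation=cv2.INTER_CUBIC)]))
E
```

```text
1.0019782666643113 [ 0.69661256 -0.05843282 -0.30237756] 11.425
```

View pics/fin.png

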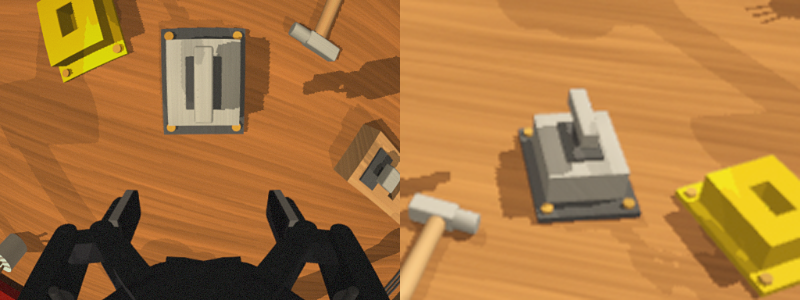

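The stake stands upright in the steel holder, centred near (205,83) in the wrist view, with its flange flat. The gripper is open and clear of it, and the arm has stopped.

```bash
python3 -c "
from workcell import job
print(job.finish_job())"
```

```text
the job is handed in; nothing more can be done
None
```

The T-stake is fully home in the steel holder's pocket, flange flat and released; the other stakes were left in the rack, and I handed the job in after about 11.4 s of robot time.

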